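# Open the two-lid art caddy

## Robot

A 6-joint arm with a two-finger parallel gripper is mounted at the origin on the work surface. World frame = base frame: x ahead of the robot, y to its left, z up, the work surface at z = 0. Lengths are in m, angles in rad, forces in N, time in s.
With the tool pointing down it reaches from about 0.35 to 0.925 m from the base axis. Payload 6.4 kg.
Tool frame: the origin (TCP) lies where the fingers leave the gripper's body, on its centre line; the fingertips stand 73 mm ahead of it and the grasp point (between the pads) lies 54 mm ahead of it; z points along the fingers, y is the direction in which the jaws open and shut (so a half turn about z gives the same grasp; the last joint's range is limited). The gripper opens to 85 mm and grips with 20 to 120 N. Pads are 22 mm wide; open, the fingers measure 114 mm over their backs; the gripper's body (76 mm by 85 mm) begins 54 mm behind the grasp point. The pads swing forward as they close: fully open they stand 13 mm farther back than shut.
Start: joints at [1.102, 0.245, 1.558, -0, 1.339, -0.174], TCP at [0.189, 0.622, 0.304] pointing down, gripper open.
Joint ranges: [-3.13, 3.13], [-1.02, 2.26], [0.13, 2.54], [-0.95, 4.09], [0.21, 2.88], [-2.74, 2.74]. Speed limits (rad/s): [2.57, 2.57, 3.14, 3.14, 3.14, 3.14].

## Interface

Orientations are given as a unit quaternion [x, y, z, w].
In Python, from cell import robot gives the robot as it stands.
- The arm moves only by the tool servo_tool, never from a script. Its argument "commands" is a list of rows, each a list of 4 numbers: the shift along the tool's x, y, z in m, then the turn about the tool's z in degrees. In form: [[dx, dy, dz, twist], ...]. A call has 1 to 20 rows; each row shifts and turns the pose as measured when the row begins, along the tool's axes as they then stand; what a row does not reach is not made up. A row lasts 1/10 s, in which the tool goes at most 50 mm and 8.59 degrees, less where a joint would pass 70% of its speed; a pose out of reach is approached as far as the arm can. A call is refused whole if a number of a shift passes 0.05 or a number of a turn 8.59, either way. A call with a gripper value outside its range is refused whole. "fingers" is the opening, from -1 (shut) to 1 (fully open), set as the call begins (left out, the last holds). The fingers move at their own pace and stop on an object; "squeeze" is the grip in N (left out, the last holds). Time passes only in rows, so rows that do not move let the fingers close. It gives the time, the measured TCP pose, the force and the opening at its end, in the units of the state.
- robot.get_state(): the state, without advancing time (a new reading comes with each control period).
- robot.camera(name): name is "scene" or "top"; returns a dict with "color" (384x512x3 uint8, blue, green, red), "intrinsics" (3x3 intrinsics, pixels), "world_from_camera" (4x4, takes a point from camera to world coordinates). Camera axes: x right, y down, z forward; pixel columns grow to the right and rows downward; lengths in m; the calibration is good to about 2 mm. A picture is of the moment at which its call begins. There is no depth.
- robot.sign_off(): hands the job in, once; it reports no verdict.
The state is a dict: "time_s": time; "joints": joint angles; "qvel": joint speeds; "effort": joint torques, N m; "tcp_pos": TCP position; "tool_rot": TCP orientation; "force": force on the tool from outside, world axes, zero at the start; "torque": the same for the moment, N m; "opening": opening from 0.0 (shut) to 1.0 (fully open).
Only numpy, scipy, OpenCV 4.12 (cv2) and the standard library are available. Lean on these libraries where they do the work, as an engineer would, in place of code of your own. Each camera call takes 0.05 s, during which the arm holds its last target. There are 200 camera calls.

## Task

Get the plywood art caddy with the carrying bar ready for the class: put a fingertip under the overhanging lip of each of its two lids and swing the lid up and over past upright, until both lie back against the carrying bar and stay open by their own weight. Only push with the fingers: do not fling or force the lids, do not pick up, tip or shove the caddy, and leave the other things on the table alone.

Things in the scene. Friction and masses are not known exactly. Their poses are not given: they have to be found in the camera images.
- caddy: plywood art caddy, heavy (2 to 3.5 kg), standing loose on the table: 219 mm along its own x, 304 mm along its own y (340 mm over the lids' lips), 104 mm high at the lids' tops, with two flat lids side by side, one towards +y and one towards -y, hinged on a fixed 80 mm wide centre board. A round carrying bar (25 mm thick) runs along x over the middle, its axis 192 mm above the table, between two uprights that reach 219 mm. Origin: centre of the underside; z up
- lid_left (a joint): angle of the lid on the caddy's +y side, rad: 0 shut, grows as its outer edge rises, 1.867 lying back against the carrying bar (the stop). Plain free hinge; the lid (120 to 240 g, 130 mm long, 196 mm wide, 9 mm thick) falls shut below about 1.64 and falls open above it
- lid_right (a joint): the same for the lid on the caddy's -y side: 0 shut, 1.867 lying back against the carrying bar, over centre at about 1.64
- hinge_left (a point): middle of the left lid's hinge line, which runs along the caddy's x, on the lid's upper face: 40 mm to the caddy's +y side of its middle, 104 mm above the table. Axes: the caddy's
- hinge_right (a point): middle of the right lid's hinge line, the same on the caddy's -y side
- lip_left (a point): the left (+y side) lid's lip: the middle of the lower outer edge of the lid's free end, 130 mm out from the hinge line and on the lid's underside. The lip overhangs the caddy's side wall by 18 mm along its 196 mm length; with the lid shut it is 95 mm above the table, with free space below it. Axes: those of the lid, which are the caddy's while it is shut
- lip_right (a point): the right (-y side) lid's lip: the middle of the lower outer edge of the lid's free end, 130 mm out from the hinge line and on the lid's underside. The lip overhangs the caddy's side wall by 18 mm along its 196 mm length; with the lid shut it is 95 mm above the table, with free space below it. Axes: those of the lid, which are the caddy's while it is shut
- pencil_box: small wooden pencil box, 85 x 210 x 49 mm high, with one shut lid, no carrying bar; not to be opened; origin under its centre
- bowl_a: blue bowl, 110 mm across, 50 mm high; origin under its centre
- bowl_b: yellow bowl, 100 mm across, 48 mm high, beside one of the caddy's lips or the other; origin under its centre
- tape: roll of brown tape lying flat, 96 mm across, 24 mm high, beside the other lip; origin under its centre
- glue: white glue bottle, 54 mm across, 150 mm high; origin under its centre
- brush_pot: glass pot, 76 mm across and 100 mm high, with brushes standing in it up to 205 mm; origin under its centre
- brush: loose brush lying flat on the table; origin on the table under it
- pencil_lid (a joint): angle of the pencil box's lid, 0 shut; to stay shut

How it is judged:
By the outcome, as a careful person would: the job done as asked, in the order asked, and still so for the second after the job is handed in, with the robot touching nothing.
It also fails if it takes over 59 s, if anything falls off the work surface, if the arm or the gripper's body presses on something with over 40 N, if the wrist force passes 120 N, or if a joint passes its speed limit or range.

## Working session

There is one attempt and no reset: what is moved stays moved. The work goes in short steps, Python scripts to look and compute and a tool call to move; the robot and the scene stay as the last step left them, time stands still between calls to the robot, and variables do not carry over. Pictures are saved under pics/ and viewed, on a budget of 10 in all, crops included, one or two more only if the job needs it, and the job is handed in when it is done.

Besides the shell and the picture viewer there is one more tool, called after ">>>" as a command line: name --pt "numbers of a row" for each row, then --argument value for the rest. servo_tool: Moves the arm, as the interface text tells. Its arguments: {"type":"object","properties":{"commands":{"type":"array","items":{"type":"array","items":{"type":"number"}}},"fingers":{"type":"number"},"squeeze":{"type":"number"}},"required":["commands"]}

```bash
mkdir -p pics; ls; python3 - <<'E'
from cell import robot
import cv2,numpy as np
for n in("scene","top"):
    c=robot.camera(n);cv2.imwrite(f"pics/{n}0.png",c["color"]);print(n,c["intrinsics"],c["world_from_camera"])
print(robot.get_state())
E
```

```text
pics
scene [[420.21370348   0.         258.62051649]
 [  0.         420.21370348 191.20007504]
 [  0.           0.           1.        ]] [[-0.30097039  0.69042397 -0.65782335  1.40545407]
 [ 0.95353514  0.22778422 -0.19719301  0.27430081]
 [ 0.013695   -0.68660694 -0.72689982  1.04337287]
 [ 0.          0.          0.          1.        ]]
top [[455.05916293   0.         252.90333011]
 [  0.         455.05916293 186.63980135]
 [  0.           0.           1.        ]] [[-1.00090148e-02 -9.74791303e-01  2.22894001e-01  2.13616291e-01]
 [-9.99949907e-01  9.76818794e-03 -2.18296047e-03  1.64165088e-02]
 [-4.93396179e-05 -2.22904685e-01 -9.74840243e-01  1.66896551e+00]
 [ 0.00000000e+00  0.00000000e+00  0.00000000e+00  1.00000000e+00]]
{'time_s': 0.1, 'joints': array([ 1.10191634e+00,  2.45763952e-01,  1.55891093e+00, -6.81586315e-06,
        1.33870181e+00, -1.74083979e-01]), 'qvel': array([-6.05549549e-05, -5.61909440e-04, -2.87878243e-03, -1.68503327e-03,
        2.05363801e-03, -1.30394040e-03]), 'effort': array([ 3.91976482e-05, -4.30670035e+01, -3.27128363e+01, -1.00320453e-04,
        2.84825692e-03, -2.36575261e-06]), 'tcp_pos': array([0.18866406, 0.62161781, 0.30286767]), 'tool_rot': array([ 1.46864016e-01,  9.89156289e-01, -8.47368839e-04, -2.78708535e-04]), 'force': array([-0.0939669 ,  0.12905357, -0.27516367]), 'torque': array([ 0.00891002,  0.0190738 , -0.03172311]), 'opening': 0.9973890438502434}
```

View pics/top0.png

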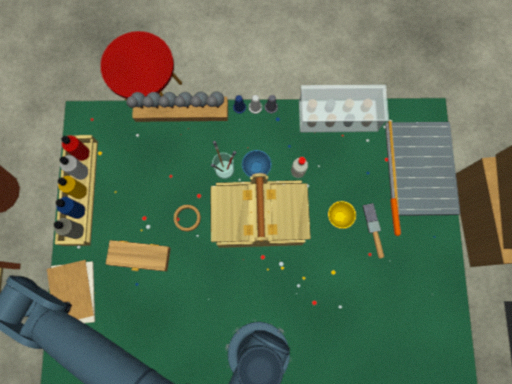

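View pics/scene0.png

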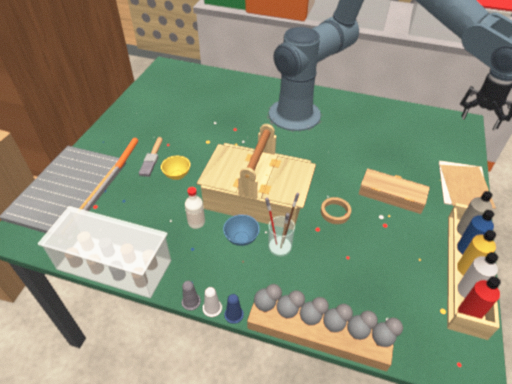

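The top view shows the caddy around (260,212), with its lids to image left and right (world ±y). The tape is at (187,217) and the bowl at (342,215). The brush pot is near the far left corner at (223,165). Next I'll measure the caddy from its lids' outline.

```bash
cat > h.py <<'E'
import numpy as np,cv2
def ray(c,uv,z):
    K=c["intrinsics"];T=c["world_from_camera"]
    d=T[:3,:3]@np.linalg.inv(K)@np.array([uv[0],uv[1],1.]);o=T[:3,3]
    return (o+d*(z-o[2])/d[2])[:2]
E
python3 - <<'E'
from cell import robot
from h import *
c=robot.camera("top");im=c["color"]
hsv=cv2.cvtColor(im,cv2.COLOR_BGR2HSV)
m=cv2.inRange(hsv,(12,40,120),(32,200,255));k=np.zeros_like(m);k[175:252,203:318]=m[175:252,203:318]
k=cv2.morphologyEx(k,cv2.MORPH_OPEN,np.ones((3,3)))
for half,(a,b) in {"L":(203,250),"R":(270,318)}.items():
    q=np.zeros_like(k);q[:,a:b]=k[:,a:b]
    ct=max(cv2.findContours(q,0,2)[0],key=cv2.contourArea)
    r=cv2.minAreaRect(ct);P=cv2.boxPoints(r);print(half,r)
    for p in P: print(p,ray(c,p,.104))
for n,uv,z in(("tape",(187,217),.012),("bowl",(342,215),.048),("pot",(223,167),.05),("brush1",(216,143),.205),("glue",(300,163),.15)):print(n,ray(c,uv,z))
s=robot.camera("scene")
cv2.imwrite("pics/crop.png",np.hstack([cv2.resize(im[130:260,170:370],None,fx=3.9,fy=3.9)]))
E
```

```text
L ((230.0, 213.0), (62.0, 38.0), 90.0)
[211. 182.] [0.58975441 0.16090873]
[249. 182.] [0.58840791 0.02654527]
[249. 244.] [0.3698222  0.02831524]
[211. 244.] [0.37112703 0.15861004]
R ((289.5, 212.0), (62.0, 39.0), 90.0)
[270. 181.] [ 0.59130092 -0.0477746 ]
[309. 181.] [ 0.58991829 -0.18574159]
[309. 243.] [ 0.37118142 -0.17753942]
[270. 243.] [ 0.37252124 -0.0437522 ]
tape [0.48033067 0.25630478]
bowl [ 0.47622452 -0.307133  ]
pot [0.65914704 0.12226339]
brush1 [0.70063352 0.13613645]
glue [ 0.64331513 -0.1510193 ]
```

View pics/crop.png

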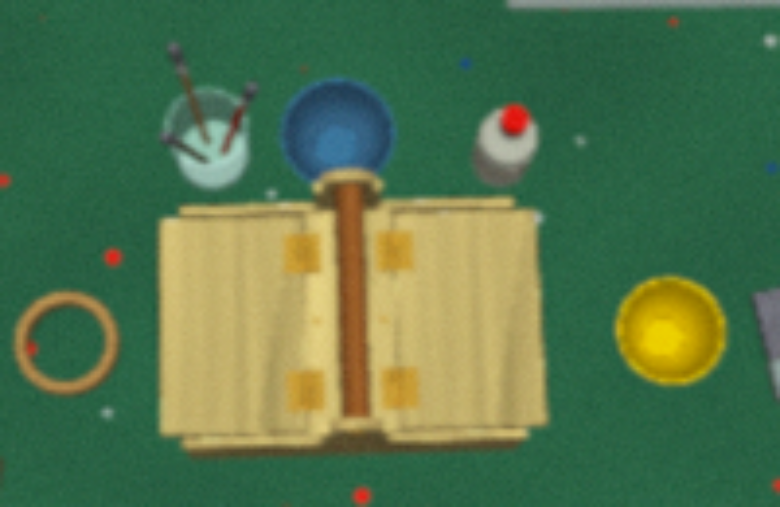

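Lid corners in the crop: left lip edge (160,219)–(160,436) and right lip edge (538,210)–(548,425). That puts the lips at y≈+0.160 and −0.182 (span 0.342, against 0.340 expected), with caddy centre x≈0.476 and yaw≈0. Now I'll shut the fingers and turn the jaw axis along world x.

>>> servo_tool --pt "0 0 0 8.2" --pt "0 0 0 8.2" --pt "0 0 0 8.2" --pt "0 0 0 8.2" --pt "0 0 0 8.2" --pt "0 0 0 8.2" --pt "0 0 0 8.2" --pt "0 0 0 8.2" --pt "0 0 0 8.2" --pt "0 0 0 0" --fingers -1

```text
time_s: 1.2
tcp_pos: [0.1881, 0.6205, 0.2997]
tool_rot: [0.73, 0.684, -0.003, 0.001]
force: [-0.1, -0.1, 0.6]
opening: -0.003
```

>>> servo_tool --pt "-0.04 0.03 0 -3.7" --pt "-0.04 0.03 0 0" --pt "-0.04 0.03 0 0" --pt "-0.04 0.03 0 0" --pt "-0.04 0.03 0 0" --pt "-0.04 0.03 0 0" --pt "-0.04 0.03 0 0" --pt "-0.04 0.03 0 0" --pt "-0.04 0.03 0 0" --pt "0 0 0 0"

```text
time_s: 2.2
tcp_pos: [0.4637, 0.2595, 0.3004]
tool_rot: [0.692, 0.722, -0.002, 0.002]
force: [0.3, 0.9, 0.5]
opening: -0.001
```

>>> servo_tool --pt "-0.02 0 0.04 2.4" --pt "-0.02 0 0.04 0" --pt "-0.01 0 0.04 0" --pt "-0.005 0 0.027 0" --pt "0 0 0 0"

```text
time_s: 2.7
tcp_pos: [0.4666, 0.2022, 0.1519]
tool_rot: [0.703, 0.711, 0.001, 0.003]
force: [-0.6, 0.2, 0.3]
opening: -0.002
```

```bash
python3 - <<'E'
from cell import robot
from h import *
c=robot.camera("scene");im=c["color"]
cv2.imwrite("pics/a1.png",cv2.resize(im[80:260,180:400],None,fx=3.3,fy=3.3,interpolation=2));print(robot.get_state()["joints"].round(2))
E
```

```text
[ 0.19  0.11  2.01 -0.    1.01  0.18]
```

View pics/a1.png

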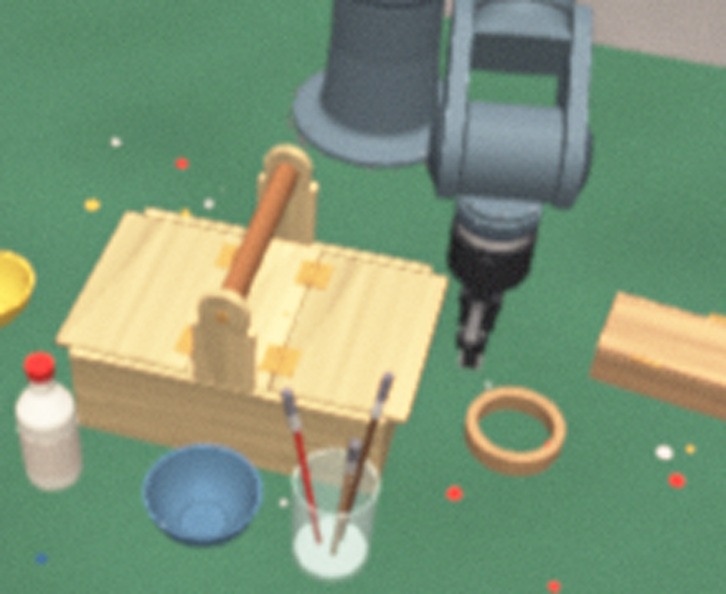

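The shut fingers hang clear beside the left lip, with the tip around (470,360) in the crop and the tape roll well below. Now I'll close the gap.

>>> servo_tool --pt "-0.01 0 0 0" --pt "-0.01 0 0 0" --pt "-0.005 0 0 0" --pt "-0.003 0 0 0" --pt "-0.002 0 0 0"

```text
time_s: 3.25
tcp_pos: [0.4718, 0.1724, 0.1612]
tool_rot: [0.701, 0.713, 0.007, 0.008]
force: [-0.1, 0.5, -0.4]
opening: -0.004
```

>>> servo_tool --pt "-0.002 0 0 0" --pt "-0.002 0 0 0"

```text
time_s: 3.45
tcp_pos: [0.4718, 0.1712, 0.162]
tool_rot: [0.702, 0.712, 0.012, 0.004]
force: [-0.9, 11.9, -1.4]
opening: 0.001
```

>>> servo_tool --pt "-0.002 0 0 0" --pt "-0.002 0 0 0"

```text
time_s: 3.65
tcp_pos: [0.4718, 0.1706, 0.1626]
tool_rot: [0.703, 0.711, 0.016, 0.001]
force: [-0.0, 9.9, -1.5]
opening: -0.006
```

>>> servo_tool --pt "0.003 0 0 0" --pt "0.002 0 0.008 0" --pt "0 0 0.006 0" --pt "0 0 0.003 0" --pt "-0.003 0 0.001 0" --pt "-0.003 0 0.001 0"

```text
time_s: 4.25
tcp_pos: [0.4723, 0.1708, 0.1421]
tool_rot: [0.702, 0.712, 0.016, 0.001]
force: [-3.9, 16.1, 10.9]
opening: 0.001
```

>>> servo_tool --pt "-0.002 0 -0.002 0" --pt "-0.002 0 -0.003 0"

```text
time_s: 4.45
tcp_pos: [0.4722, 0.1704, 0.1473]
tool_rot: [0.704, 0.71, 0.021, -0.003]
force: [0.9, 14.7, -0.8]
opening: 0.001
```

>>> servo_tool --pt "-0.002 0 -0.004 0" --pt "-0.002 0 -0.005 0"

```text
time_s: 4.65
tcp_pos: [0.4721, 0.1697, 0.157]
tool_rot: [0.705, 0.709, 0.026, -0.006]
force: [-0.5, 11.6, 0.6]
opening: 0.0
```

```bash
python3 - <<'E'
from cell import robot
from h import *
c=robot.camera("scene");im=c["color"]
cv2.imwrite("pics/a2.png",cv2.resize(im[120:220,190:350],None,fx=5,fy=5,interpolation=2));s=robot.get_state();print(s["tcp_pos"],s["force"],s["joints"].round(3))
E
```

```text
[0.47220513 0.16956559 0.15773776] [-1.83675813 12.18305639  0.26846312] [0.103 0.073 2.047 0.051 0.991 0.069]
```

View pics/a2.png

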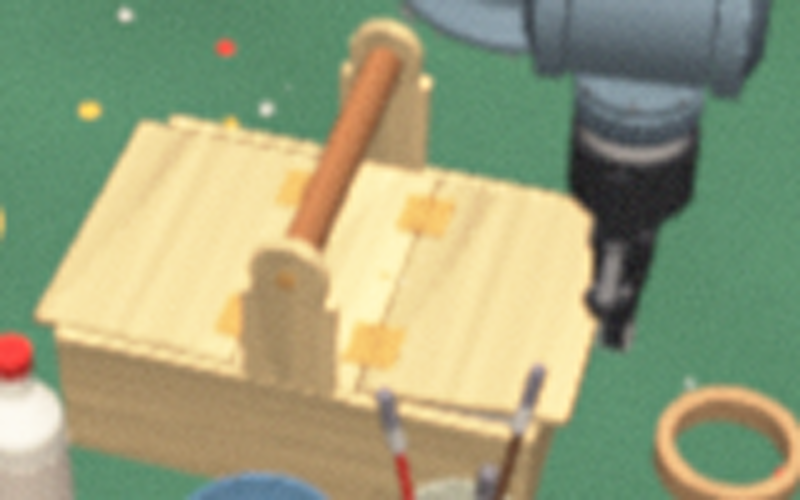

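>>> servo_tool --pt "-0.002 0 -0.006 0" --pt "-0.002 0 -0.006 0"

```text
time_s: 4.9
tcp_pos: [0.4721, 0.1679, 0.1704]
tool_rot: [0.705, 0.708, 0.03, -0.009]
force: [-0.6, 7.5, 0.2]
opening: -0.0
```

```bash
python3 - <<'E'
from cell import robot
from h import *
a=cv2.imread("pics/scene0.png");c=robot.camera("scene");im=c["color"]
s=robot.get_state();print(s["tcp_pos"],s["tool_rot"],s["force"],s["joints"].round(3))
f=lambda i:cv2.resize(i[135:225,225:335],None,fx=3.6,fy=5,interpolation=2)
cv2.imwrite("pics/a3.png",np.hstack([f(a),f(im)]))
E
```

```text
[0.47219939 0.16777069 0.17127385] [ 0.70528121  0.70824783  0.02970057 -0.00901706] [-2.91705669  9.66499851  1.212127  ] [0.095 0.046 2.045 0.061 1.017 0.06 ]
```

View pics/a3.png

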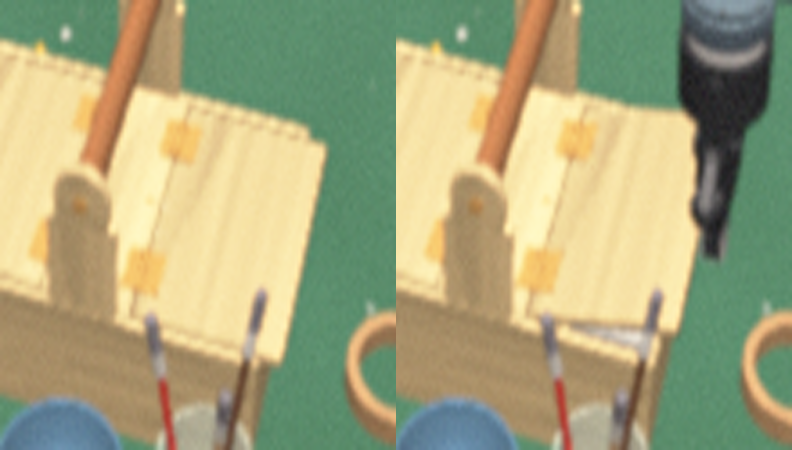

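The right half of the comparison shows the left lid lifting: there is now a gap at its front edge around (610,335), and the caddy hasn't moved. I'll continue along the arc.

>>> servo_tool --pt "-0.002 0 -0.006 0" --pt "-0.002 0 -0.006 0" --pt "-0.003 0 -0.006 0"

```text
time_s: 5.25
tcp_pos: [0.4721, 0.1627, 0.1906]
tool_rot: [0.706, 0.707, 0.034, -0.012]
force: [-0.3, 10.4, 2.7]
opening: -0.002
```

>>> servo_tool --pt "-0.003 0 -0.006 0" --pt "-0.003 0 -0.006 0" --pt "-0.004 0 -0.006 0"

```text
time_s: 5.55
tcp_pos: [0.4721, 0.154, 0.2106]
tool_rot: [0.706, 0.707, 0.039, -0.014]
force: [-1.8, 8.3, 3.8]
opening: -0.004
```

>>> servo_tool --pt "-0.004 0 -0.005 0" --pt "-0.005 0 -0.005 0" --pt "-0.005 0 -0.005 0"

```text
time_s: 5.85
tcp_pos: [0.4723, 0.1423, 0.2284]
tool_rot: [0.707, 0.706, 0.045, -0.018]
force: [-2.7, 8.1, 4.2]
opening: -0.001
```

>>> servo_tool --pt "-0.004 0 -0.007 0" --pt "-0.004 0 -0.006 0" --pt "-0.005 0 -0.006 0"

```text
time_s: 6.15
tcp_pos: [0.4718, 0.1268, 0.2478]
tool_rot: [0.706, 0.706, 0.046, -0.018]
force: [2.1, 1.5, 0.3]
opening: 0.0
```

>>> servo_tool --pt "-0.006 0 -0.005 0" --pt "-0.006 0 -0.005 0" --pt "-0.007 0 -0.004 0"

```text
time_s: 6.45
tcp_pos: [0.4718, 0.105, 0.2621]
tool_rot: [0.707, 0.706, 0.047, -0.017]
force: [-0.1, 0.7, -0.3]
opening: 0.004
```

```bash
python3 - <<'E'
from cell import robot
from h import *
c=robot.camera("scene");im=c["color"]
s=robot.get_state();print(s["tcp_pos"],s["tool_rot"],s["force"],s["joints"].round(3))
cv2.imwrite("pics/a4.png",cv2.resize(im[70:230,190:350],None,fx=3.7,fy=3.7,interpolation=2))
E
```

```text
[0.47208336 0.10411938 0.26255035] [ 0.70684794  0.70561068  0.04700367 -0.01643816] [ 0.59902104 -0.10873489  0.89179285] [-0.054 -0.139  2.038  0.098  1.206 -0.085]
```

View pics/a4.png

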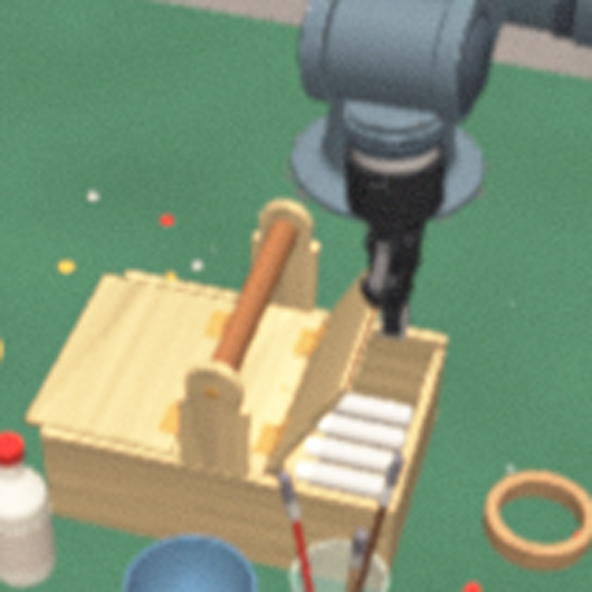

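The left lid is at about 60°, its edge resting on the finger at (375,295). I'll carry on inward.

>>> servo_tool --pt "-0.007 0 -0.003 0" --pt "-0.008 0 -0.002 0" --pt "-0.008 0 -0.002 0" --pt "-0.008 0 -0.001 0"

```text
time_s: 6.9
tcp_pos: [0.4709, 0.0697, 0.2669]
tool_rot: [0.707, 0.706, 0.046, -0.017]
force: [-0.1, -0.2, 0.7]
opening: -0.0
```

>>> servo_tool --pt "-0.008 0 0 0" --pt "-0.008 0 0 0" --pt "-0.007 0 0 0"

```text
time_s: 7.2
tcp_pos: [0.4722, 0.0445, 0.2688]
tool_rot: [0.707, 0.706, 0.047, -0.016]
force: [0.6, 0.1, 3.5]
opening: 0.001
```

>>> servo_tool --pt "-0.006 0 0 0" --pt "-0.006 0 0 0" --pt "-0.005 0 0 0"

```text
time_s: 7.5
tcp_pos: [0.4722, 0.0252, 0.2675]
tool_rot: [0.707, 0.705, 0.047, -0.016]
force: [0.5, -0.1, 0.2]
opening: -0.002
```

>>> servo_tool --pt "-0.004 0 0 0" --pt "-0.004 0 0 0" --pt "-0.003 0 0 0" --pt "-0.002 0 0 0"

```text
time_s: 7.9
tcp_pos: [0.4717, 0.0157, 0.2655]
tool_rot: [0.707, 0.704, 0.052, -0.022]
force: [-0.2, 8.3, 4.0]
opening: -0.001
```

```bash
python3 - <<'E'
from cell import robot
from h import *
c=robot.camera("scene");im=c["color"]
s=robot.get_state();print(s["tcp_pos"],s["tool_rot"],s["force"],s["joints"].round(3))
cv2.imwrite("pics/a5.png",cv2.resize(im[70:230,190:350],None,fx=3.7,fy=3.7,interpolation=2))
E
```

```text
[0.47167952 0.01558357 0.26553794] [ 0.70743218  0.70449466  0.0521972  -0.02241528] [-0.96493744 10.2114002   4.26504064] [-0.253 -0.165  2.056  0.119  1.239 -0.287]
```

View pics/a5.png

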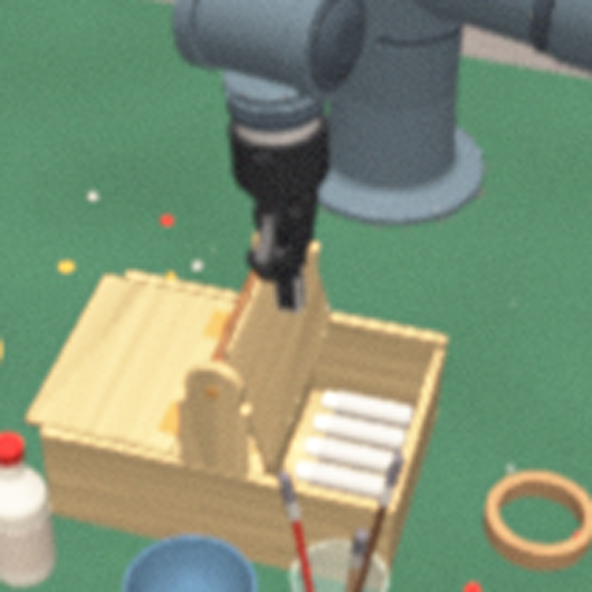

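The left lid lies back against the bar. I'll back off, rise and cross to the other side.

>>> servo_tool --pt "0.01 0 0 0" --pt "0.02 0 0 0" --pt "0.02 0 -0.01 0" --pt "0 0 -0.03 0" --pt "0 0 -0.03 0" --pt "0 0 -0.03 0" --pt "0 0 -0.01 0" --pt "-0.03 0 0 0" --pt "-0.04 0 0 0" --pt "-0.04 0 0 0" --pt "-0.04 0 0 0" --pt "-0.04 0 0 0" --pt "-0.04 0 0 0" --pt "-0.04 0 0 0" --pt "-0.02 0 0 0" --pt "0 0 0 0"

```text
time_s: 9.55
tcp_pos: [0.464, -0.2389, 0.3401]
tool_rot: [0.705, 0.707, 0.047, -0.029]
force: [-0.4, -0.2, 0.4]
opening: 0.001
```

```bash
python3 - <<'E'
from cell import robot
from h import *
s=robot.get_state();print(s["tcp_pos"],s["tool_rot"],s["force"],s["joints"].round(3))
from scipy.spatial.transform import Rotation as R
print(R.from_quat(s["tool_rot"]).as_matrix().round(3))
c=robot.camera("top");im=c["color"]
cv2.imwrite("pics/a6.png",cv2.resize(im[130:260,170:370],None,fx=3.9,fy=3.9))
E
```

```text
[ 0.46397646 -0.23887625  0.34009272] [ 0.7052971   0.70676089  0.04710658 -0.02874054] [-0.40947826 -0.16780492  0.39231014] [-0.728 -0.075  1.834  0.098  1.435 -0.746]
[[-0.003  1.     0.026]
 [ 0.994  0.001  0.107]
 [ 0.107  0.026 -0.994]]
```

View pics/a6.png

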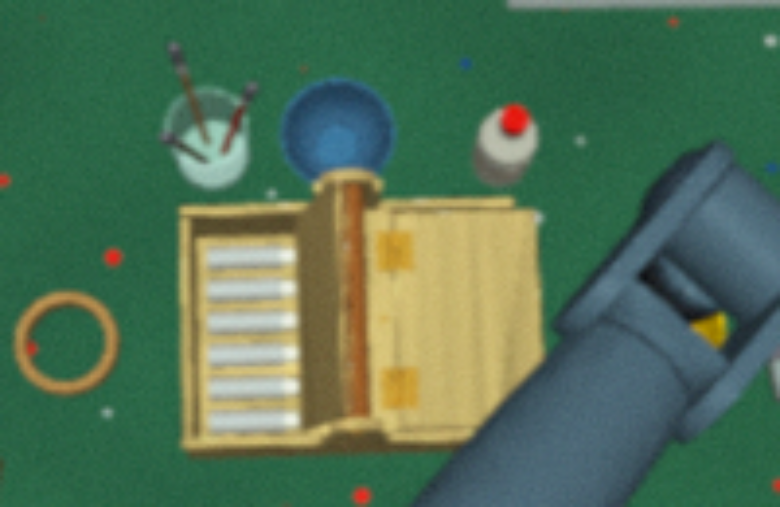

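The left lid stays open on its own with the pens visible at (250,340), and the caddy's right edge is still at x≈540 px. Now I'll descend beside the right lip.

>>> servo_tool --pt "-0.004 -0.001 0.04 0" --pt "-0.004 -0.001 0.04 0" --pt "-0.004 -0.001 0.04 0" --pt "-0.004 -0.001 0.04 0" --pt "-0.003 0 0.02 0" --pt "0 0 0 0"

```text
time_s: 10.2
tcp_pos: [0.4659, -0.2298, 0.1533]
tool_rot: [0.702, 0.71, 0.047, -0.028]
force: [1.0, 1.0, 0.5]
opening: 0.001
```

>>> servo_tool --pt "0.008 0 0 0" --pt "0.004 0 0 0" --pt "0 0 0 0"

```text
time_s: 10.5
tcp_pos: [0.467, -0.2154, 0.1574]
tool_rot: [0.701, 0.711, 0.048, -0.027]
force: [-0.2, 0.2, 0.0]
opening: -0.004
```

>>> servo_tool --pt "0 0 0.008 0" --pt "0.004 0 0.004 0" --pt "0.004 0 0.001 0" --pt "0.003 0 0.001 0"

```text
time_s: 10.9
tcp_pos: [0.4688, -0.2032, 0.1468]
tool_rot: [0.701, 0.711, 0.048, -0.024]
force: [0.7, 0.0, 0.8]
opening: -0.0
```

>>> servo_tool --pt "0.003 0 0 0" --pt "0.003 0 0 0"

```text
time_s: 11.1
tcp_pos: [0.4686, -0.1967, 0.1473]
tool_rot: [0.701, 0.711, 0.048, -0.024]
force: [0.7, 0.1, 0.1]
opening: -0.002
```

>>> servo_tool --pt "0.002 0 -0.001 0" --pt "0.002 0 -0.001 0"

```text
time_s: 11.3
tcp_pos: [0.4686, -0.1948, 0.1503]
tool_rot: [0.701, 0.712, 0.045, -0.021]
force: [-2.7, -11.1, -0.7]
opening: 0.001
```

Contact. I'll press gently and lift, as on the left.

>>> servo_tool --pt "0.002 0 -0.003 0" --pt "0.0015 0 -0.004 0"

```text
time_s: 11.5
tcp_pos: [0.4684, -0.1948, 0.1585]
tool_rot: [0.701, 0.712, 0.043, -0.018]
force: [-1.0, -3.9, -1.3]
opening: 0.003
```

>>> servo_tool --pt "0.002 0 -0.005 0" --pt "0.002 0 -0.005 0"

```text
time_s: 11.7
tcp_pos: [0.4684, -0.1937, 0.1702]
tool_rot: [0.701, 0.712, 0.042, -0.015]
force: [-1.5, -4.7, -1.1]
opening: 0.002
```

>>> servo_tool --pt "0.002 0 -0.006 0" --pt "0.002 0 -0.006 0"

```text
time_s: 11.9
tcp_pos: [0.4682, -0.1915, 0.1839]
tool_rot: [0.701, 0.712, 0.041, -0.014]
force: [-0.1, -3.9, -0.5]
opening: -0.005
```

>>> servo_tool --pt "0.003 0 -0.006 0" --pt "0.003 0 -0.006 0" --pt "0.003 0 -0.006 0"

```text
time_s: 12.2
tcp_pos: [0.4679, -0.1847, 0.2055]
tool_rot: [0.701, 0.712, 0.041, -0.011]
force: [-0.2, -3.0, -0.2]
opening: -0.001
```

>>> servo_tool --pt "0.005 0 -0.006 0" --pt "0.005 0 -0.006 0" --pt "0.006 0 -0.006 0"

```text
time_s: 12.5
tcp_pos: [0.4676, -0.1718, 0.2287]
tool_rot: [0.701, 0.712, 0.039, -0.008]
force: [-2.0, -6.1, 3.7]
opening: -0.001
```

>>> servo_tool --pt "0.006 0 -0.005 0" --pt "0.006 0 -0.005 0" --pt "0.006 0 -0.005 0"

```text
time_s: 12.8
tcp_pos: [0.4671, -0.1552, 0.2489]
tool_rot: [0.701, 0.712, 0.038, -0.005]
force: [-0.0, -2.1, 2.3]
opening: 0.002
```

```bash
python3 - <<'E'
from cell import robot
from h import *
s=robot.get_state();print(s["tcp_pos"],s["tool_rot"],s["force"],s["joints"].round(3))
c=robot.camera("scene");im=c["color"]
cv2.imwrite("pics/a7.png",cv2.resize(im[70:230,150:330],None,fx=3.7,fy=3.7,interpolation=2))
E
```

```text
[ 0.4671427  -0.15518821  0.24890887] [ 0.70079023  0.71235284  0.03769364 -0.0050678 ] [-0.0346857  -2.06938674  2.25161623] [-0.58  -0.082  2.012  0.081  1.208 -0.625]
```

View pics/a7.png

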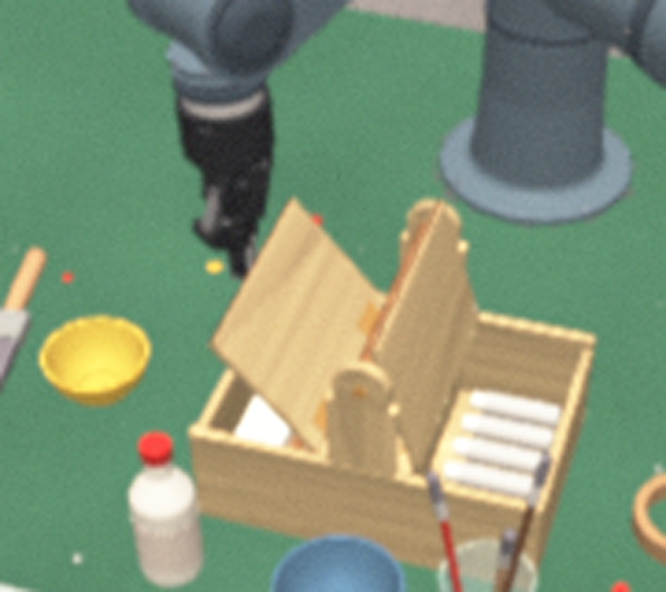

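The right lid is at about 50°, held at (245,265), and the left lid is still open. I'll carry it over.

>>> servo_tool --pt "0.006 0 -0.005 0" --pt "0.007 0 -0.004 0" --pt "0.007 0 -0.003 0" --pt "0.008 0 -0.002 0"

```text
time_s: 13.25
tcp_pos: [0.4656, -0.1239, 0.2653]
tool_rot: [0.701, 0.712, 0.039, -0.007]
force: [0.5, -0.7, 0.9]
opening: -0.003
```

>>> servo_tool --pt "0.008 0 0 0" --pt "0.008 0 0 0" --pt "0.008 0 0 0" --pt "0.007 0 0 0"

```text
time_s: 13.65
tcp_pos: [0.4642, -0.089, 0.2665]
tool_rot: [0.7, 0.713, 0.039, -0.009]
force: [0.9, -0.2, 0.8]
opening: 0.003
```

>>> servo_tool --pt "0.007 0 0.001 0" --pt "0.006 0 0.001 0" --pt "0.006 0 0 0"

```text
time_s: 13.95
tcp_pos: [0.464, -0.068, 0.2661]
tool_rot: [0.7, 0.713, 0.039, -0.009]
force: [0.3, 1.1, -0.1]
opening: 0.004
```

>>> servo_tool --pt "0.005 0 0 0" --pt "0.005 0 0 0" --pt "0.005 0 0 0" --pt "0.003 0 0 0"

```text
time_s: 14.35
tcp_pos: [0.4632, -0.0478, 0.2665]
tool_rot: [0.7, 0.713, 0.039, -0.01]
force: [-0.0, 0.7, -0.7]
opening: -0.002
```

>>> servo_tool --pt "0.002 0 0 0" --pt "0.002 0 0 0"

```text
time_s: 14.55
tcp_pos: [0.4631, -0.0448, 0.2667]
tool_rot: [0.7, 0.713, 0.037, -0.008]
force: [-0.0, -12.1, -2.8]
opening: -0.002
```

It's at the stop. I'll withdraw and check.

>>> servo_tool --pt "-0.01 0 0 0" --pt "-0.02 0 0 0" --pt "-0.03 0 -0.01 0" --pt "-0.03 0 -0.03 0" --pt "-0.03 0 -0.03 0" --pt "-0.03 0 -0.03 0" --pt "-0.03 0 0 0" --pt "-0.03 0 0 0" --pt "0 0 0 0" --pt "0 0 0 0" --pt "0 0 0 0"

```text
time_s: 15.65
tcp_pos: [0.4614, -0.2728, 0.3551]
tool_rot: [0.701, 0.712, 0.039, -0.01]
force: [-0.3, 0.3, -0.4]
opening: 0.004
```

```bash
python3 - <<'E'
from cell import robot
from h import *
s=robot.get_state();print(s["tcp_pos"],s["force"])
a=robot.camera("scene")["color"];b=robot.camera("top")["color"]
f=lambda i:cv2.resize(i,(400,400),interpolation=2)
cv2.imwrite("pics/a8.png",np.hstack([f(a[90:250,165:345]),f(b[130:270,190:350])]))
E
```

```text
[ 0.461442   -0.27275584  0.35505206] [-0.26021674  0.2854335  -0.39185745]
```

View pics/a8.png

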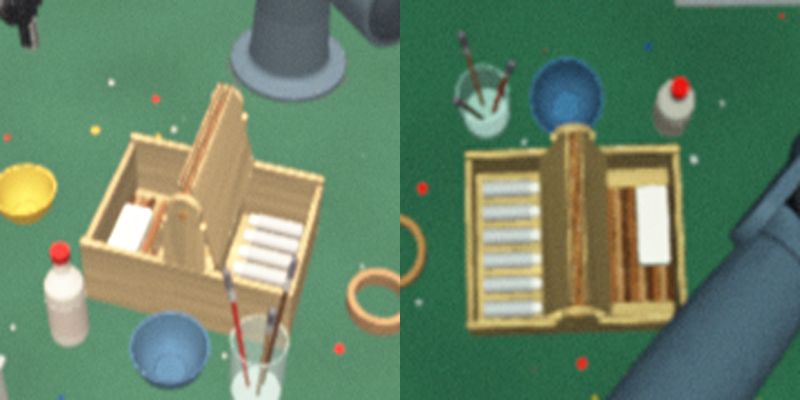

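Both lids rest against the bar with the robot clear, and the caddy and the other things are where they were. I'm handing it in.

```bash
python3 -c "
from cell import robot
print(robot.sign_off())"
```

```text
the job is handed in; nothing more can be done
None
```

Both lids of the caddy are open and lying back against the carrying bar, and the job is handed in at about 16 s of the 59 s allowed.

- **How it was done:** I pushed each lid with the shut fingers, left first, then right. The tool pointed nearly straight down, so the fingers could not reach fully under the lip. I started each lid by pressing lightly on the lip's outer edge and lifting by friction. From there I followed the lid up and over until it met the bar.
- **Forces:** The highest sideways force I read was about 16 N, while starting the left lid, with about 11 N vertical at the same moment. Both lids met the bar at about 8–12 N. These are readings at the end of each move, so a short peak in between would not show.
- **Last checks:** With the arm clear and the tool force near zero, both camera views showed both lids against the bar. The left lid had already stayed open on its own while I worked on the right one. I saw no movement of the caddy. The bowls, tape, glue and brush pot looked unmoved.
- **Not checked:** I did not measure the lid angles. The pencil box and the loose brush were outside the final crops, but the arm never went down near them.

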